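Wedge and power up the optics modules

TASK

Lock the optics modules in their dock and power them up. First switch the main toggle (the long one) off; then hang one wedge from the rack, tip down, in the gap on the right (the robot's right) of every module in the dock, leaving its head standing proud, and tap each wedge down with the wooden block, never pushing it home with the gripper, until its head sits flat on the dock and the module is tight. Only then, with the main still off, switch fully on the channel toggle of each bay that holds a module, without moving the toggles of empty bays, and last switch the main fully on again; the block ends up lying on the rubber mat, and the other things on the table stay where they are.

Things in the scene. Friction and masses are not known exactly. Their poses are not given: they have to be found in the camera images.
- dock: Fixed dock, 110 (x) x 332 (y) x 64 mm; origin: centre of underside, y to the robot's left; yaw within 0.12. Four bays, 80 mm pitch, bay floor 8 mm up. In each, from right to left (-y to +y): fence 12 mm thick, 64 mm high; wedge gap, 10 to 15 mm wide at the top; module; brass spring jaw (gives 6 mm, 1.4 N/mm); next fence. Right faces of the wedge gaps (fence faces) at y = 86, 6, -74, -154 mm in bays 1, 2, 3, 4.
- rack: Fixed grey plastic wedge rack, 60 (x) x 264 (y) x 60 mm high, with four slots 36 (x) x 22 (y) mm at y = +99, +33, -33, -99 mm in which the wedges hang by their heads. Origin: centre of its underside; yaw within 0.1 rad.
- bank: Fixed grey toggle box, 90 (x) x 200 (y) x 50 mm high; origin: centre of its underside, y to the robot's left. Levers pivot on its top (z = 50 mm, x = 0) in a row along y: channels 1, 2, 3, 4 at y = +75, +45, +15, -15 mm, main at y = -70 mm; they swing in its x-z plane. It stands left or right of the dock, yaw within 0.15 rad.
- mat: Fixed black rubber mat, 150 (x) x 170 (y) x 3 mm, where the tapping block lies; origin: centre of its underside. It is on the side of the dock where the toggle box is not.
- block: Loose wooden tapping block, square bar 110 x 40 x 40 mm, 0.2 to 0.4 kg, long along its x axis; origin: its centre. Two thin brass bands near its ends. Any long face may strike.
- module1: Loose optics module (black, lens barrel on the front), 70 (x) x 56 mm high, y from -20 to 20 mm at the top, right flank sloping to y = -29 mm at 20 mm up; about 0.35 kg; upright in bay 1 (bays count from the left, 1 to 4), top level with the fences. Origin: centre of its underside; against the resting jaw it is at x = 0, y = +121, +41, -39, -119 mm of the dock in bay 1, 2, 3, 4; as found, up to 5 mm to the right of that. May be absent.
- module2: Loose optics module (dark with cooling ribs and a small barrel), 70 (x) x 56 mm high, y from -20 to 20 mm at the top, right flank sloping to y = -29 mm at 20 mm up; about 0.35 kg; upright in bay 2 (bays count from the left, 1 to 4), top level with the fences. Origin: centre of its underside; against the resting jaw it is at x = 0, y = +121, +41, -39, -119 mm of the dock in bay 1, 2, 3, 4; as found, up to 5 mm to the right of that. May be absent.
- module3: Loose optics module (grey with a round window on top), 70 (x) x 56 mm high, y from -20 to 20 mm at the top, right flank sloping to y = -29 mm at 20 mm up; about 0.35 kg; upright in bay 3 (bays count from the left, 1 to 4), top level with the fences. Origin: centre of its underside; against the resting jaw it is at x = 0, y = +121, +41, -39, -119 mm of the dock in bay 1, 2, 3, 4; as found, up to 5 mm to the right of that. May be absent.
- module4: Loose optics module (black with two brass screws on the front), 70 (x) x 56 mm high, y from -20 to 20 mm at the top, right flank sloping to y = -29 mm at 20 mm up; about 0.35 kg; upright in bay 4 (bays count from the left, 1 to 4), top level with the fences. Origin: centre of its underside; against the resting jaw it is at x = 0, y = +121, +41, -39, -119 mm of the dock in bay 1, 2, 3, 4; as found, up to 5 mm to the right of that. May be absent.
- wedge1: Loose steel wedge, 90 g, hanging in the rack. Black head 44 (x) x 30 (y) x 32 mm high; origin: centre of head's underside, z up. Blade below: 50 mm long, 30 wide (x), tapering in y from 18 mm at the head (y -9 to 9) to 6 mm at the tip (y -9 to -3). As it hangs, its slant looks left (+y), as it must in the dock, towards the module. Its origin height is 64 mm above the table when home, head flat on fence and module.
- wedge2: Like wedge1. Let go, a wedge hangs in a gap by itself some 12 to 25 mm short of home; 8 to 25 N from above drive it home, pushing the module over to the jaw and both 3 mm further left; friction holds it there. Home, its origin is at x = 0, y = +95, +15, -65, -145 mm, z = 64 mm of the dock in bays 1, 2, 3, 4. Spare wedges may stay in the rack.
- wedge3: Like wedge1; hangs in the rack likewise. Spare wedges may stay in the rack.
- wedge4: Like wedge1; hangs in the rack likewise. Spare wedges may stay in the rack.
- ch1 (a joint): Channel toggle 1, which powers bay 1 (same order, left to right); off at the start. Channel levers stand 30 mm apart. Steel bat lever 44 mm long, 10 mm thick. 0 = off, leaning 0.45 rad towards the robot (-x of the box); 0.9 = fully on, leaning 0.45 rad away from the robot. Stays where it is left; about 2.3 N at the tip moves it.
- ch2 (a joint): Channel toggle 2, which powers bay 2 (same order, left to right); off at the start. Channel levers stand 30 mm apart. Steel bat lever 44 mm long, 10 mm thick. 0 = off, leaning 0.45 rad towards the robot (-x of the box); 0.9 = fully on, leaning 0.45 rad away from the robot. Stays where it is left; about 2.3 N at the tip moves it.
- ch3 (a joint): Channel toggle 3, which powers bay 3 (same order, left to right); off at the start. Channel levers stand 30 mm apart. Steel bat lever 44 mm long, 10 mm thick. 0 = off, leaning 0.45 rad towards the robot (-x of the box); 0.9 = fully on, leaning 0.45 rad away from the robot. Stays where it is left; about 2.3 N at the tip moves it.
- ch4 (a joint): Channel toggle 4, which powers bay 4 (same order, left to right); off at the start. Channel levers stand 30 mm apart. Steel bat lever 44 mm long, 10 mm thick. 0 = off, leaning 0.45 rad towards the robot (-x of the box); 0.9 = fully on, leaning 0.45 rad away from the robot. Stays where it is left; about 2.3 N at the tip moves it.
- main (a joint): Main toggle, the long one, apart from the others at the right end of the row; on at the start. Steel bat lever 60 mm long, 14 mm thick. 0 = off, leaning 0.45 rad towards the robot (-x of the box); 0.9 = fully on, leaning 0.45 rad away from the robot. Stays where it is left; about 1.7 N at the tip moves it.
- gnome: Garden gnome figure, 56 mm wide, 130 mm tall; a bystander. Origin: centre of its underside.
- mug: White mug, 76 mm wide, 90 mm tall; a bystander. Origin: centre of its underside.
- driver: Screwdriver lying down, 180 mm long; a bystander. Origin: middle of its length.
- tube: Black lens tube standing, 36 mm wide, 70 mm tall; a bystander. Origin: centre of its underside.
- cleaner: White bottle, 50 mm wide, 120 mm tall; a bystander. Origin: centre of its underside.
Not all that is in view belongs to the job. Leave any purple look-alike of the module2 alone.

How it is judged:
On the way, in this order (a step that is already met when the one before it is completed fails the run):
1. the main toggle is off (value of joint main below 0.15 rad), for 0.2 s.
2. a wedge is fully home beside every module, main still off (((x of wedge1 in the frame of module1 between -0.02 and 0.02 m and y of wedge1 in the frame of module1 between -0.037 and -0.021 m and z of wedge1 in the frame of module1 below 0.059 m and angle between the z axis of wedge1 and the z axis of module1, either way round below 0.12 rad) or (x of wedge2 in the frame of module1 between -0.02 and 0.02 m and y of wedge2 in the frame of module1 between -0.037 and -0.021 m and z of wedge2 in the frame of module1 below 0.059 m and angle between the z axis of wedge2 and the z axis of module1, either way round below 0.12 rad) or (x of wedge3 in the frame of module1 between -0.02 and 0.02 m and y of wedge3 in the frame of module1 between -0.037 and -0.021 m and z of wedge3 in the frame of module1 below 0.059 m and angle between the z axis of wedge3 and the z axis of module1, either way round below 0.12 rad) or (x of wedge4 in the frame of module1 between -0.02 and 0.02 m and y of wedge4 in the frame of module1 between -0.037 and -0.021 m and z of wedge4 in the frame of module1 below 0.059 m and angle between the z axis of wedge4 and the z axis of module1, either way round below 0.12 rad)) and ((x of wedge1 in the frame of module2 between -0.02 and 0.02 m and y of wedge1 in the frame of module2 between -0.037 and -0.021 m and z of wedge1 in the frame of module2 below 0.059 m and angle between the z axis of wedge1 and the z axis of module2, either way round below 0.12 rad) or (x of wedge2 in the frame of module2 between -0.02 and 0.02 m and y of wedge2 in the frame of module2 between -0.037 and -0.021 m and z of wedge2 in the frame of module2 below 0.059 m and angle between the z axis of wedge2 and the z axis of module2, either way round below 0.12 rad) or (x of wedge3 in the frame of module2 between -0.02 and 0.02 m and y of wedge3 in the frame of module2 between -0.037 and -0.021 m and z of wedge3 in the frame of module2 below 0.059 m and angle between the z axis of wedge3 and the z axis of module2, either way round below 0.12 rad) or (x of wedge4 in the frame of module2 between -0.02 and 0.02 m and y of wedge4 in the frame of module2 between -0.037 and -0.021 m and z of wedge4 in the frame of module2 below 0.059 m and angle between the z axis of wedge4 and the z axis of module2, either way round below 0.12 rad)) and ((x of wedge1 in the frame of module3 between -0.02 and 0.02 m and y of wedge1 in the frame of module3 between -0.037 and -0.021 m and z of wedge1 in the frame of module3 below 0.059 m and angle between the z axis of wedge1 and the z axis of module3, either way round below 0.12 rad) or (x of wedge2 in the frame of module3 between -0.02 and 0.02 m and y of wedge2 in the frame of module3 between -0.037 and -0.021 m and z of wedge2 in the frame of module3 below 0.059 m and angle between the z axis of wedge2 and the z axis of module3, either way round below 0.12 rad) or (x of wedge3 in the frame of module3 between -0.02 and 0.02 m and y of wedge3 in the frame of module3 between -0.037 and -0.021 m and z of wedge3 in the frame of module3 below 0.059 m and angle between the z axis of wedge3 and the z axis of module3, either way round below 0.12 rad) or (x of wedge4 in the frame of module3 between -0.02 and 0.02 m and y of wedge4 in the frame of module3 between -0.037 and -0.021 m and z of wedge4 in the frame of module3 below 0.059 m and angle between the z axis of wedge4 and the z axis of module3, either way round below 0.12 rad)) and ((x of wedge1 in the frame of module4 between -0.02 and 0.02 m and y of wedge1 in the frame of module4 between -0.037 and -0.021 m and z of wedge1 in the frame of module4 below 0.059 m and angle between the z axis of wedge1 and the z axis of module4, either way round below 0.12 rad) or (x of wedge2 in the frame of module4 between -0.02 and 0.02 m and y of wedge2 in the frame of module4 between -0.037 and -0.021 m and z of wedge2 in the frame of module4 below 0.059 m and angle between the z axis of wedge2 and the z axis of module4, either way round below 0.12 rad) or (x of wedge3 in the frame of module4 between -0.02 and 0.02 m and y of wedge3 in the frame of module4 between -0.037 and -0.021 m and z of wedge3 in the frame of module4 below 0.059 m and angle between the z axis of wedge3 and the z axis of module4, either way round below 0.12 rad) or (x of wedge4 in the frame of module4 between -0.02 and 0.02 m and y of wedge4 in the frame of module4 between -0.037 and -0.021 m and z of wedge4 in the frame of module4 below 0.059 m and angle between the z axis of wedge4 and the z axis of module4, either way round below 0.12 rad)) and value of joint main below 0.15 rad), for 0.3 s.
3. the channels of the occupied bays are on, main still off (all of step 2 and (height (world z) of module1 above -0.5 m or value of joint ch1 below 0.25 rad) and (value of joint ch1 above 0.75 rad or (height (world z) of module1 below -0.5 m and value of joint ch1 below 0.25 rad)) and (height (world z) of module2 above -0.5 m or value of joint ch2 below 0.25 rad) and (value of joint ch2 above 0.75 rad or (height (world z) of module2 below -0.5 m and value of joint ch2 below 0.25 rad)) and (height (world z) of module3 above -0.5 m or value of joint ch3 below 0.25 rad) and (value of joint ch3 above 0.75 rad or (height (world z) of module3 below -0.5 m and value of joint ch3 below 0.25 rad)) and (height (world z) of module4 above -0.5 m or value of joint ch4 below 0.25 rad) and (value of joint ch4 above 0.75 rad or (height (world z) of module4 below -0.5 m and value of joint ch4 below 0.25 rad))), for 0.2 s.
4. the main toggle is on again (value of joint main above 0.75 rad and (height (world z) of module1 above -0.5 m or value of joint ch1 below 0.25 rad) and (value of joint ch1 above 0.75 rad or (height (world z) of module1 below -0.5 m and value of joint ch1 below 0.25 rad)) and (height (world z) of module2 above -0.5 m or value of joint ch2 below 0.25 rad) and (value of joint ch2 above 0.75 rad or (height (world z) of module2 below -0.5 m and value of joint ch2 below 0.25 rad)) and (height (world z) of module3 above -0.5 m or value of joint ch3 below 0.25 rad) and (value of joint ch3 above 0.75 rad or (height (world z) of module3 below -0.5 m and value of joint ch3 below 0.25 rad)) and (height (world z) of module4 above -0.5 m or value of joint ch4 below 0.25 rad) and (value of joint ch4 above 0.75 rad or (height (world z) of module4 below -0.5 m and value of joint ch4 below 0.25 rad))), for 0.2 s.
At the end, for the whole second after the job is handed in: A wedge is home beside every module (head within 3 mm, tilt under 0.12 rad); these bays' channels and the main are over 0.75 rad, empty bays' channels under 0.25; modules upright; the block lies at rest within 60 mm of the mat's centre (all of step 4 and ((x of wedge1 in the frame of module1 between -0.02 and 0.02 m and y of wedge1 in the frame of module1 between -0.037 and -0.021 m and z of wedge1 in the frame of module1 below 0.059 m and angle between the z axis of wedge1 and the z axis of module1, either way round below 0.12 rad) or (x of wedge2 in the frame of module1 between -0.02 and 0.02 m and y of wedge2 in the frame of module1 between -0.037 and -0.021 m and z of wedge2 in the frame of module1 below 0.059 m and angle between the z axis of wedge2 and the z axis of module1, either way round below 0.12 rad) or (x of wedge3 in the frame of module1 between -0.02 and 0.02 m and y of wedge3 in the frame of module1 between -0.037 and -0.021 m and z of wedge3 in the frame of module1 below 0.059 m and angle between the z axis of wedge3 and the z axis of module1, either way round below 0.12 rad) or (x of wedge4 in the frame of module1 between -0.02 and 0.02 m and y of wedge4 in the frame of module1 between -0.037 and -0.021 m and z of wedge4 in the frame of module1 below 0.059 m and angle between the z axis of wedge4 and the z axis of module1, either way round below 0.12 rad)) and ((x of wedge1 in the frame of module2 between -0.02 and 0.02 m and y of wedge1 in the frame of module2 between -0.037 and -0.021 m and z of wedge1 in the frame of module2 below 0.059 m and angle between the z axis of wedge1 and the z axis of module2, either way round below 0.12 rad) or (x of wedge2 in the frame of module2 between -0.02 and 0.02 m and y of wedge2 in the frame of module2 between -0.037 and -0.021 m and z of wedge2 in the frame of module2 below 0.059 m and angle between the z axis of wedge2 and the z axis of module2, either way round below 0.12 rad) or (x of wedge3 in the frame of module2 between -0.02 and 0.02 m and y of wedge3 in the frame of module2 between -0.037 and -0.021 m and z of wedge3 in the frame of module2 below 0.059 m and angle between the z axis of wedge3 and the z axis of module2, either way round below 0.12 rad) or (x of wedge4 in the frame of module2 between -0.02 and 0.02 m and y of wedge4 in the frame of module2 between -0.037 and -0.021 m and z of wedge4 in the frame of module2 below 0.059 m and angle between the z axis of wedge4 and the z axis of module2, either way round below 0.12 rad)) and ((x of wedge1 in the frame of module3 between -0.02 and 0.02 m and y of wedge1 in the frame of module3 between -0.037 and -0.021 m and z of wedge1 in the frame of module3 below 0.059 m and angle between the z axis of wedge1 and the z axis of module3, either way round below 0.12 rad) or (x of wedge2 in the frame of module3 between -0.02 and 0.02 m and y of wedge2 in the frame of module3 between -0.037 and -0.021 m and z of wedge2 in the frame of module3 below 0.059 m and angle between the z axis of wedge2 and the z axis of module3, either way round below 0.12 rad) or (x of wedge3 in the frame of module3 between -0.02 and 0.02 m and y of wedge3 in the frame of module3 between -0.037 and -0.021 m and z of wedge3 in the frame of module3 below 0.059 m and angle between the z axis of wedge3 and the z axis of module3, either way round below 0.12 rad) or (x of wedge4 in the frame of module3 between -0.02 and 0.02 m and y of wedge4 in the frame of module3 between -0.037 and -0.021 m and z of wedge4 in the frame of module3 below 0.059 m and angle between the z axis of wedge4 and the z axis of module3, either way round below 0.12 rad)) and ((x of wedge1 in the frame of module4 between -0.02 and 0.02 m and y of wedge1 in the frame of module4 between -0.037 and -0.021 m and z of wedge1 in the frame of module4 below 0.059 m and angle between the z axis of wedge1 and the z axis of module4, either way round below 0.12 rad) or (x of wedge2 in the frame of module4 between -0.02 and 0.02 m and y of wedge2 in the frame of module4 between -0.037 and -0.021 m and z of wedge2 in the frame of module4 below 0.059 m and angle between the z axis of wedge2 and the z axis of module4, either way round below 0.12 rad) or (x of wedge3 in the frame of module4 between -0.02 and 0.02 m and y of wedge3 in the frame of module4 between -0.037 and -0.021 m and z of wedge3 in the frame of module4 below 0.059 m and angle between the z axis of wedge3 and the z axis of module4, either way round below 0.12 rad) or (x of wedge4 in the frame of module4 between -0.02 and 0.02 m and y of wedge4 in the frame of module4 between -0.037 and -0.021 m and z of wedge4 in the frame of module4 below 0.059 m and angle between the z axis of wedge4 and the z axis of module4, either way round below 0.12 rad)) and angle between each of module1, module2, module3, module4's own z axis and vertical below 0.1 rad and distance of each of module1, module2, module3, module4 from where it was at the start of the episode below 0.03 m and horizontal distance between block and mat below 0.06 m and height (world z) of block below 0.03 m and linear speed of block below 0.02 m/s); the robot touches nothing.
It fails at once if the toggle of an empty bay is moved (over 0.25 rad) ((height (world z) of module1 below -0.5 m and value of joint ch1 above 0.25 rad) or (height (world z) of module2 below -0.5 m and value of joint ch2 above 0.25 rad) or (height (world z) of module3 below -0.5 m and value of joint ch3 above 0.25 rad) or (height (world z) of module4 below -0.5 m and value of joint ch4 above 0.25 rad)).
It fails at once if a wedge is pushed through its last 6 mm by the robot itself instead of the block ((y of wedge1 in the frame of module1 between -0.037 and -0.021 m and x of wedge1 in the frame of module1 between -0.02 and 0.02 m and z of wedge1 in the frame of module1 below 0.062 m and contact force between wedge1 and the arm above 3 N) or (y of wedge1 in the frame of module2 between -0.037 and -0.021 m and x of wedge1 in the frame of module2 between -0.02 and 0.02 m and z of wedge1 in the frame of module2 below 0.062 m and contact force between wedge1 and the arm above 3 N) or (y of wedge1 in the frame of module3 between -0.037 and -0.021 m and x of wedge1 in the frame of module3 between -0.02 and 0.02 m and z of wedge1 in the frame of module3 below 0.062 m and contact force between wedge1 and the arm above 3 N) or (y of wedge1 in the frame of module4 between -0.037 and -0.021 m and x of wedge1 in the frame of module4 between -0.02 and 0.02 m and z of wedge1 in the frame of module4 below 0.062 m and contact force between wedge1 and the arm above 3 N) or (y of wedge2 in the frame of module1 between -0.037 and -0.021 m and x of wedge2 in the frame of module1 between -0.02 and 0.02 m and z of wedge2 in the frame of module1 below 0.062 m and contact force between wedge2 and the arm above 3 N) or (y of wedge2 in the frame of module2 between -0.037 and -0.021 m and x of wedge2 in the frame of module2 between -0.02 and 0.02 m and z of wedge2 in the frame of module2 below 0.062 m and contact force between wedge2 and the arm above 3 N) or (y of wedge2 in the frame of module3 between -0.037 and -0.021 m and x of wedge2 in the frame of module3 between -0.02 and 0.02 m and z of wedge2 in the frame of module3 below 0.062 m and contact force between wedge2 and the arm above 3 N) or (y of wedge2 in the frame of module4 between -0.037 and -0.021 m and x of wedge2 in the frame of module4 between -0.02 and 0.02 m and z of wedge2 in the frame of module4 below 0.062 m and contact force between wedge2 and the arm above 3 N) or (y of wedge3 in the frame of module1 between -0.037 and -0.021 m and x of wedge3 in the frame of module1 between -0.02 and 0.02 m and z of wedge3 in the frame of module1 below 0.062 m and contact force between wedge3 and the arm above 3 N) or (y of wedge3 in the frame of module2 between -0.037 and -0.021 m and x of wedge3 in the frame of module2 between -0.02 and 0.02 m and z of wedge3 in the frame of module2 below 0.062 m and contact force between wedge3 and the arm above 3 N) or (y of wedge3 in the frame of module3 between -0.037 and -0.021 m and x of wedge3 in the frame of module3 between -0.02 and 0.02 m and z of wedge3 in the frame of module3 below 0.062 m and contact force between wedge3 and the arm above 3 N) or (y of wedge3 in the frame of module4 between -0.037 and -0.021 m and x of wedge3 in the frame of module4 between -0.02 and 0.02 m and z of wedge3 in the frame of module4 below 0.062 m and contact force between wedge3 and the arm above 3 N) or (y of wedge4 in the frame of module1 between -0.037 and -0.021 m and x of wedge4 in the frame of module1 between -0.02 and 0.02 m and z of wedge4 in the frame of module1 below 0.062 m and contact force between wedge4 and the arm above 3 N) or (y of wedge4 in the frame of module2 between -0.037 and -0.021 m and x of wedge4 in the frame of module2 between -0.02 and 0.02 m and z of wedge4 in the frame of module2 below 0.062 m and contact force between wedge4 and the arm above 3 N) or (y of wedge4 in the frame of module3 between -0.037 and -0.021 m and x of wedge4 in the frame of module3 between -0.02 and 0.02 m and z of wedge4 in the frame of module3 below 0.062 m and contact force between wedge4 and the arm above 3 N) or (y of wedge4 in the frame of module4 between -0.037 and -0.021 m and x of wedge4 in the frame of module4 between -0.02 and 0.02 m and z of wedge4 in the frame of module4 below 0.062 m and contact force between wedge4 and the arm above 3 N)).
It fails at once if a bystander (gnome, mug, screwdriver, lens tube, bottle) is moved over 40 mm (distance of any of gnome, mug, driver, tube, cleaner from where it was at the start of the episode above 0.04 m).
Of module1, module2, module3, module4 only 2 to 3 are there at a start; the rules pass over those that are not, and their reading is None.
At some moment in a run one of block may be knocked a few centimetres aside while the robot is not near it.
Once in a run the grip may slacken for a moment while it holds something.
It also fails if it takes over 210 s, if anything falls off the work surface, if the arm or the gripper's body presses on something with over 40 N, if the wrist force passes 120 N, or if a joint passes its speed limit or range.

ROBOT

A 6-joint arm with a two-finger parallel gripper is mounted at the origin on the work surface. World frame = base frame: x ahead of the robot, y to its left, z up, the work surface at z = 0. Lengths are in m, angles in rad, forces in N, time in s.
With the tool pointing down it reaches from about 0.25 to 0.775 m from the base axis. Payload 4 kg.
Tool frame: the origin (TCP) lies on the front face of the gripper's body, between the roots of the fingers; the fingertips stand 97 mm ahead of it and the grasp point (between the pads) lies ctrl.grip_point_offset ahead of it (ctrl.grip_point_offset is the distance from the TCP to the grasp point, in m); z points along the fingers, y is the line along which they close (so a half turn about z gives the same grasp; the last joint's range is limited). The gripper opens to 94 mm and grips with 3 to 60 N. Pads are 16 mm wide; open, the fingers measure 119 mm over their backs; the gripper's body (75 mm by 177 mm) begins 78 mm behind the grasp point.
Start: joints at [-1.215, 0.087, 1.371, -0, 1.684, -0.103], TCP at [0.244, -0.493, 0.303] pointing down, gripper open.
Joint ranges: [-3.1, 3.1], [-0.76, 2.03], [0.27, 2.55], [-1.08, 4.22], [0.17, 2.65], [-2.57, 2.57]. Speed limits (rad/s): [2.79, 2.79, 3.14, 3.14, 3.14, 3.14].

INTERFACE

Orientations are given as a 3x3 rotation matrix whose columns are the frame's x, y, z axes.
In Python, from bench import ctrl, optics, job gives the robot as it stands. The module is installed in compiled form; this text tells all that it offers.
- The arm moves only by the tool step_arm, never from a script. Its arguments are lists of equal length, an entry for each row: "fingers": the finger opening in cm, from 0 to 9.4; "dp": the shift along the world's x, y, z in cm, a list of three; "turn": the turn about the world's z in rad. A call has 1 to 20 rows; each row is the pose to reach, as a shift and turn from the pose commanded when the call began; what a row does not reach only later rows make up. A row lasts 1/8 s, in which the tool goes at most 62.5 mm and 10.7 degrees, less where a joint would pass 70% of its speed; a pose out of reach is approached as far as the arm can. A call with a gripper value outside its range is refused whole. The fingers move at their own pace and stop on an object; "newtons" is the grip in N (left out, the last holds). Time passes only in rows, so rows that repeat a pose let the fingers close. It gives the time, the measured TCP pose, the force, the opening and the grip force at its end, in the units of the state.
- ctrl.read_state(): the state, without advancing time (a new reading comes with each control period).
- optics.grab_frame(name): name is "scene" or "top" or "wrist"; returns a dict with "image" (400x640x3 uint8, red, green, blue), "fx", "fy", "cx", "cy" (pixels), "pose" (4x4, takes a point from camera to world coordinates); the wrist camera has in their place "hand_eye" (4x4, takes a point from camera to tool coordinates, whose origin is the TCP and whose axes are the flange's). Camera axes: x right, y down, z forward; pixel columns grow to the right and rows downward; lengths in m; the calibration is good to about 2 mm. A picture is of the moment at which its call begins: read the wrist's pose just before it. There is no depth.
- job.job_done(): hands the job in; it is judged then, once.
The state is a dict: "clock": time; "joint_positions": joint angles; "qvel": joint speeds; "tau": joint torques, N m; "tcp_pos": TCP position; "ee_rot": TCP orientation; "ft_force": force on the tool from outside, world axes, zero at the start; "torque": the same for the moment, N m; "grip_width": opening from 0.0 (shut) to 1.0 (fully open); "grip_force": force on a finger pad.
Only numpy, scipy, OpenCV 4.12 (cv2) and the standard library are available. Lean on these libraries where they do the work, as an engineer would, in place of code of your own. Each camera call takes 0.05 s, during which the arm holds its last target. There are 200 camera calls.

## Working session

There is one attempt and no reset: what is moved stays moved. The work goes in short steps, Python scripts to look and compute and a tool call to move; the robot and the scene stay as the last step left them, time stands still between calls to the robot, and variables do not carry over. Pictures are saved under pics/ and viewed, at most 14 in all, crops included, and the job is handed in when it is done.

Besides the shell and the picture viewer there is one more tool, called after ">>>" as name([rows], argument=value, ...), one row to a line, values as JSON. step_arm: Moves the arm, as the interface text tells. Its arguments: {"type":"object","properties":{"fingers":{"type":"array"},"dp":{"type":"array"},"turn":{"type":"array"},"newtons":{"type":"number"}},"required":["fingers","dp","turn"]}

```bash
mkdir -p pics; cat > h.py <<'E'
import numpy as np, cv2
from bench import ctrl, optics, job
def grab(name):
    s=ctrl.read_state(); f=optics.grab_frame(name)
    if 'pose' not in f:
        T=np.eye(4); T[:3,:3]=np.array(s['ee_rot']).reshape(3,3); T[:3,3]=s['tcp_pos']; f['pose']=T@np.array(f['hand_eye'])
    return f
def save(f,fn,crop=None,scale=1):
    im=f['image'][:,:,::-1]
    if crop: x0,y0,x1,y1=crop; im=im[y0:y1,x0:x1]
    cv2.imwrite('pics/'+fn,cv2.resize(im,None,fx=scale,fy=scale,interpolation=cv2.INTER_CUBIC))
def w(f,u,v,z):
    P=np.array(f['pose']); d=P[:3,:3]@np.array([(u-f['cx'])/f['fx'],(v-f['cy'])/f['fy'],1]); o=P[:3,3]
    return (o+d*(z-o[2])/d[2]).round(4)
def px(f,p):
    P=np.array(f['pose']); c=P[:3,:3].T@(np.array(p)-P[:3,3]); return np.array([f['fx']*c[0]/c[2]+f['cx'],f['fy']*c[1]/c[2]+f['cy']]).round(1)
E
python3 - <<'E'
from h import *
import pickle
for n in ('top','scene'):
    f=grab(n); save(f,n+'0.png',None,1.25); pickle.dump(f,open(n+'0.pkl','wb')); print(n,np.array(f['pose']).round(3).tolist(),f['fx'])
print(ctrl.grip_point_offset, ctrl.read_state())
E
```

```text
top [[-0.009, -0.996, 0.09, 0.45], [-1.0, 0.009, -0.001, 0.006], [0.0, -0.09, -0.996, 1.245], [0.0, 0.0, 0.0, 1.0]] 411.8406646124538
scene [[0.356, 0.742, -0.568, 1.169], [0.934, -0.289, 0.208, -0.221], [-0.009, -0.605, -0.796, 0.954], [0.0, 0.0, 0.0, 1.0]] 441.36534327312063
0.0784 {'clock': 0.1, 'joint_positions': array([-1.21513863e+00,  8.78857723e-02,  1.37209360e+00, -3.99780215e-05,
        1.68359831e+00, -1.03092163e-01]), 'qvel': array([ 0.00025636, -0.00151352, -0.00321523,  0.00113598, -0.00116102,
       -0.00154927]), 'tau': array([ 3.16011392e-03, -3.41252518e+01, -3.03301585e+01,  7.20841857e-02,
        3.03685782e-02, -9.80142636e-05]), 'tcp_pos': array([ 0.24344017, -0.49285395,  0.30162331]), 'ee_rot': array([[ 8.96608831e-01,  4.42822846e-01, -7.28437243e-04],
       [ 4.42823414e-01, -8.96606944e-01,  1.84696475e-03],
       [ 1.64756294e-04, -1.97857397e-03, -9.99998029e-01]]), 'ft_force': array([-0.09423128, -0.56627617, -0.37616282]), 'torque': array([ 0.00087236, -0.02657112, -0.03269351]), 'grip_force': 0.0, 'grip_width': 0.9995468231162068}
```

View pics/top0.png

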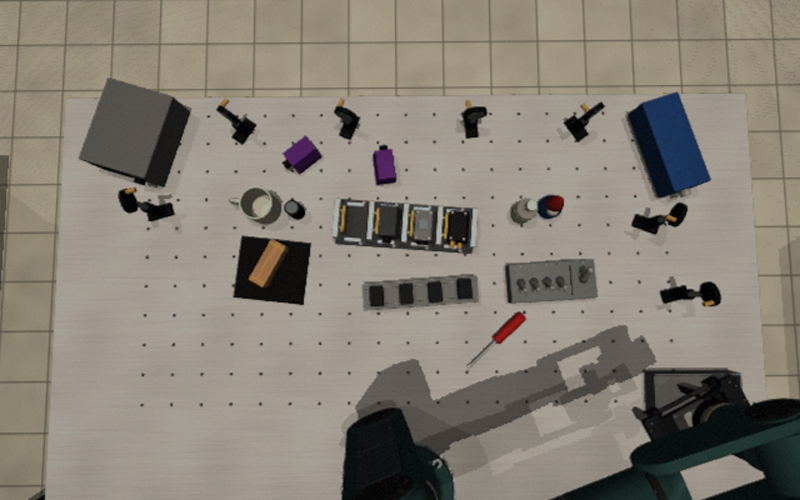

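View pics/scene0.png

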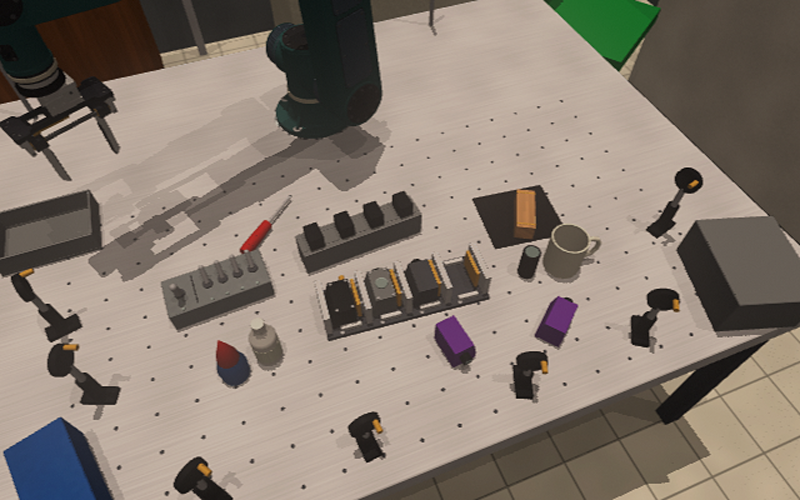

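```bash
python3 - <<'E'
from h import *
import pickle
f=pickle.load(open('top0.pkl','rb')); save(f,'topc.png',(180,150,490,280),2.58)
z=lambda u,v,h: w(f,u/1.25,v/1.25,h)
print('rack',z(362,284,.06),z(478,275,.06),z(364,309,.06),z(480,300,.06))
print('bank',z(505,262,.05),z(594,259,.05),z(508,303,.05),z(597,299,.05))
print('dock',z(336,199,.064),z(478,207,.064),z(333,242,.064),z(475,251,.064))
print('block',z(267,264,.043),'mat',z(272,270,.003))
f=grab('wrist'); print(f['pose'].round(3).tolist(),f['fx'],f['hand_eye'])
E
```

```text
rack [0.4786 0.1034 0.06  ] [ 0.4968 -0.1635  0.06  ] [0.4215 0.0989 0.06  ] [ 0.4396 -0.1669  0.06  ]
bank [ 0.5269 -0.2284  0.05  ] [ 0.532  -0.4356  0.05  ] [ 0.432  -0.2328  0.05  ] [ 0.4394 -0.4387  0.05  ]
dock [0.6761 0.1632 0.064 ] [ 0.6544 -0.1664  0.064 ] [0.5757 0.1698 0.064 ] [ 0.552  -0.1572  0.064 ]
block [0.5276 0.3268 0.043 ] mat [0.5156 0.3252 0.003 ]
[[0.444, -0.871, -0.211, 0.303], [-0.896, -0.432, -0.101, -0.463], [-0.003, 0.234, -0.972, 0.384], [0.0, 0.0, 0.0, 1.0]] 302.6565237350391 [[ 1.07890728e-03 -9.72255960e-01 -2.33917047e-01  6.65450229e-02]
 [ 9.99999155e-01  1.21858838e-03 -4.52611115e-04 -5.98218834e-04]
 [ 7.25102450e-04 -2.33916361e-01  9.72256453e-01 -8.18976663e-02]
 [ 0.00000000e+00  0.00000000e+00  0.00000000e+00  1.00000000e+00]]
```

View pics/topc.png

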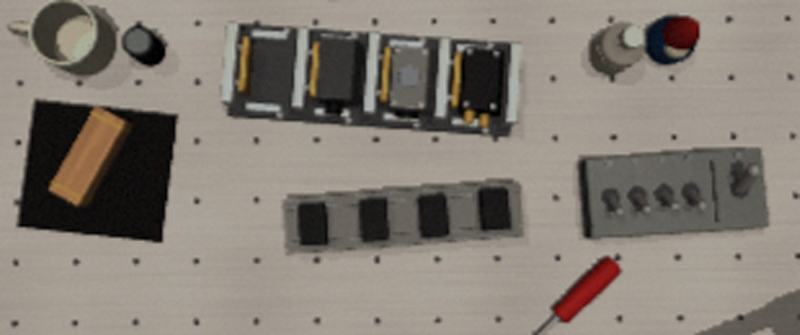

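>>> step_arm([
  [24, 21, 0],
  [24, 21, 0],
  [24, 21, 0],
  [24, 21, 0],
  [24, 21, 0],
  [24, 21, 0],
  [24, 21, 0],
  [24, 21, 0],
], fingers=[0, 0, 0, 0, 0, 0, 0, 0], turn=[-0.43, -0.43, -0.43, -0.43, -0.43, -0.43, -0.43, -0.43], newtons=30)

```text
clock: 1.15
tcp_pos: [0.4826, -0.2843, 0.3026]
ee_rot: [[1.0, 0.027, -0.001], [0.027, -1.0, -0.001], [-0.001, 0.001, -1.0]]
ft_force: [-0.3, -1.0, -0.4]
grip_width: 0.183
grip_force: 0.0
```

```bash
python3 - <<'E'
from h import *
import pickle
f=grab('wrist'); save(f,'w1.png',None,1.25); pickle.dump(f,open('w1.pkl','wb'))
s=ctrl.read_state(); print(s['tcp_pos'],s['ee_rot'].round(3).tolist(),s['grip_width'],s['clock'])
E
```

```text
[ 0.48247261 -0.28447672  0.30264797] [[1.0, 0.026, -0.001], [0.026, -1.0, -0.0], [-0.001, 0.0, -1.0]] 0.1416627402071246 1.2
```

View pics/w1.png

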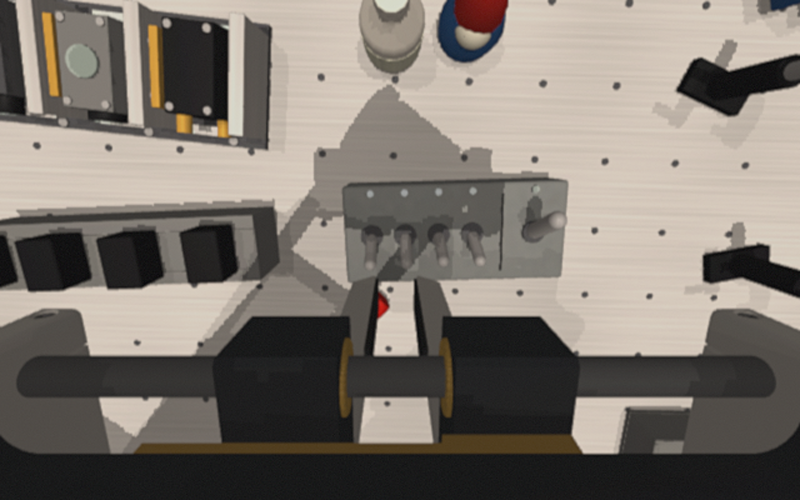

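```bash
python3 - <<'E'
from h import *
import pickle
f=pickle.load(open('w1.pkl','rb'))
z=lambda u,v,h: w(f,u/1.25,v/1.25,h)
for p in [(344,185),(567,180),(348,281),(561,275)]: print(z(*p,.05))
print('main tip',z(557,219,.05+.06*np.cos(.45)),'base',z(530,230,.05))
for p in [(371,263),(408,261),(443,259),(477,259)]: print('ch tip',z(*p,.05+.044*.9))
print('rack R',z(272,203,.06),z(276,270,.06))
print('dock R',z(270,27,.064),z(267,148,.06))
E
```

```text
[ 0.5221 -0.2379  0.05  ]
[ 0.5319 -0.4324  0.05  ]
[ 0.4338 -0.2413  0.05  ]
[ 0.4452 -0.4385  0.05  ]
main tip [ 0.5057 -0.4045  0.104 ] base [ 0.4867 -0.4051  0.05  ]
ch tip [ 0.4633 -0.2648  0.0896]
ch tip [ 0.4659 -0.2947  0.0896]
ch tip [ 0.4683 -0.3229  0.0896]
ch tip [ 0.4691 -0.3504  0.0896]
rack R [ 0.5059 -0.1774  0.06  ] [ 0.4458 -0.1781  0.06  ]
dock R [ 0.6413 -0.1838  0.064 ] [ 0.5516 -0.1755  0.06  ]
```

>>> step_arm([
  [6.2, -12.2, 0],
  [6.2, -12.2, 0],
  [6.2, -12.2, 0],
  [6.2, -12.2, -6],
  [6.2, -12.2, -12],
  [6.2, -12.2, -12],
  [3.2, -12.2, -12],
  [2, -12.2, -12],
  [1, -12.2, -12],
], fingers=[0, 0, 0, 0, 0, 0, 0, 0, 0], turn=[0, 0, 0, 0, 0, 0, 0, 0, 0])

```text
clock: 2.33
tcp_pos: [0.4947, -0.4064, 0.1873]
ee_rot: [[1.0, 0.028, 0.007], [0.029, -1.0, -0.006], [0.007, 0.006, -1.0]]
ft_force: [3.1, -1.7, 2.2]
grip_width: 0.007
grip_force: 1.8
```

>>> step_arm([
  [-0.4, 0, 0],
  [-0.7, 0, 0],
  [-0.7, 0, 0],
], fingers=[0, 0, 0], turn=[0, 0, 0])

```text
clock: 2.7
tcp_pos: [0.4866, -0.4051, 0.1828]
ee_rot: [[1.0, 0.029, -0.0], [0.029, -1.0, -0.0], [-0.0, 0.0, -1.0]]
ft_force: [1.5, -1.6, 3.6]
grip_width: 0.001
grip_force: 1.5
```

>>> step_arm([
  [-0.2, 0, 0],
  [-0.4, 0, 0],
  [-0.4, 0, 0],
], fingers=[0, 0, 0], turn=[0, 0, 0])

```text
clock: 3.08
tcp_pos: [0.4846, -0.4049, 0.1828]
ee_rot: [[1.0, 0.03, 0.005], [0.03, -1.0, -0.001], [0.005, 0.001, -1.0]]
ft_force: [7.6, -1.2, 1.8]
grip_width: 0.006
grip_force: 3.8
```

>>> step_arm([
  [1, 0, 0],
  [1, 0, 6],
  [1, 0, 12],
  [2, 6, 16],
  [2, 12, 16],
  [2, 18, 16],
  [2, 24, 16],
  [2, 30, 16],
  [2, 35, 16],
  [2, 38, 16],
  [2, 38, 16],
  [2, 38, 16],
  [2, 38, 16],
], fingers=[0, 0, 0, 6, 6, 6, 6, 6, 6, 6, 6, 6, 6], turn=[0, 0, 0, 0, 0, 0, 0, 0, 0, 0, 0, 0, 0])

```text
clock: 4.7
tcp_pos: [0.5025, -0.0263, 0.3421]
ee_rot: [[1.0, 0.027, -0.002], [0.027, -1.0, -0.0], [-0.002, 0.0, -1.0]]
ft_force: [0.8, 0.7, 0.8]
grip_width: 0.634
grip_force: 0.0
```

```bash
python3 - <<'E'
from h import *
import pickle
f=grab('wrist'); save(f,'w2.png',None,1.25); pickle.dump(f,open('w2.pkl','wb'))
E
```

```text
(no output)
```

View pics/w2.png

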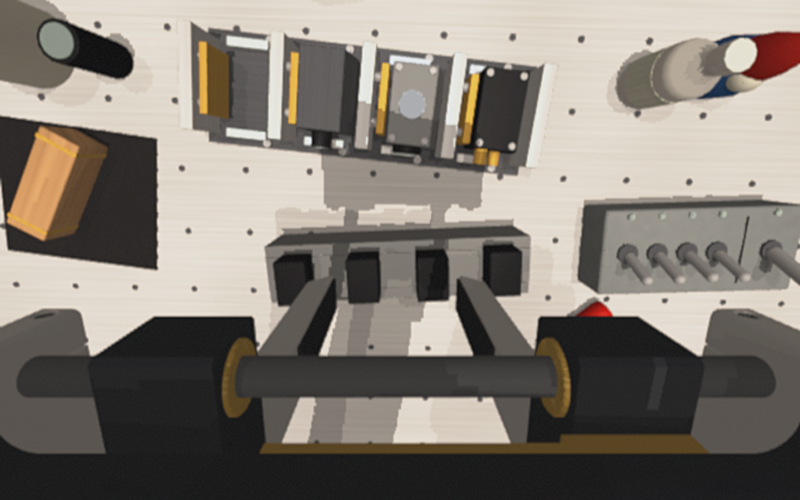

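```bash
python3 - <<'E'
from h import *
import pickle
f=pickle.load(open('w2.pkl','rb')); 
im=f['image'][:,:,::-1]
a=cv2.resize(im[10:145,140:455],None,fx=2.5,fy=2.5,interpolation=cv2.INTER_CUBIC)
b=cv2.resize(im[170:255,200:440],None,fx=2.5,fy=2.5,interpolation=cv2.INTER_CUBIC)
b=cv2.copyMakeBorder(b,0,0,0,a.shape[1]-b.shape[1],cv2.BORDER_CONSTANT)
cv2.imwrite('pics/w2c.png',np.vstack([a,b])); print(a.shape,b.shape)
E
```

```text
(338, 788, 3) (212, 788, 3)
```

View pics/w2c.png

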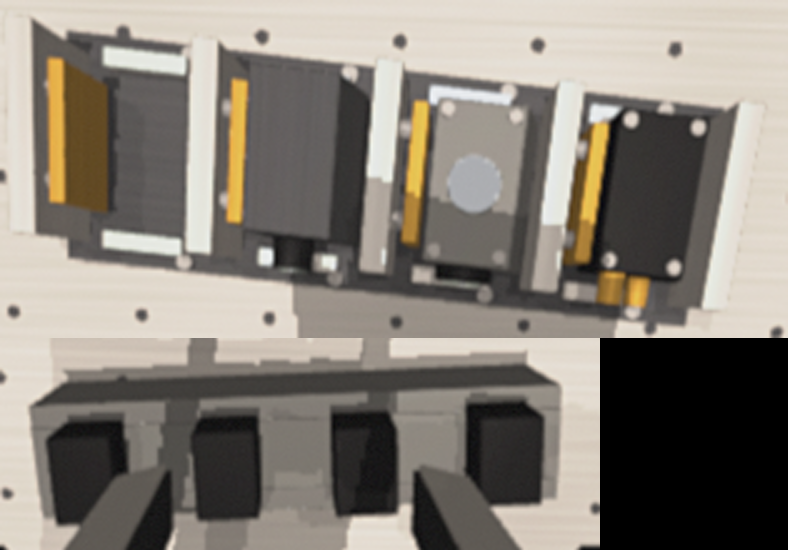

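```bash
python3 - <<'E'
from h import *
import pickle
from scipy.optimize import least_squares
f=pickle.load(open('w2.pkl','rb'))
D=lambda u,v,h: w(f,140+u/2.5-.3,10+v/2.5-.3,h)
R=lambda u,v,h: w(f,200+u/2.5-.3,170+(v-338)/2.5-.3,h)
obs=[];mod=[]
for (tl,tr,bl,br),(yl,yr) in zip([((8,14),(30,17),(10,232),(35,234)),((194,38),(218,41),(187,250),(211,252)),((379,58),(403,61),(361,270),(385,273)),((740,101),(765,103),(702,308),(725,310))],[(.166,.154),(.086,.074),(.006,-.006),(-.154,-.166)]):
    for p,sx,y in ((tl,1,yl),(tr,1,yr),(bl,-1,yl),(br,-1,yr)): obs.append(D(*p,.064)[:2]); mod.append((sx,y))
obs=np.array(obs);mod=np.array(mod)
def tr(q,m): c,s=np.cos(q[2]),np.sin(q[2]); return np.c_[q[0]+c*m[:,0]-s*m[:,1],q[1]+s*m[:,0]+c*m[:,1]]
def res(q): m=mod.copy(); m[:,0]*=q[3]; m[:,1]*=1; return (tr(q,m)-obs).ravel()
r=least_squares(res,[.61,0,-.07,.055]); q=r.x; print('dock',q.round(4)); print((res(q).reshape(-1,2)*1000).round(1).tolist())
for b,y in zip((2,3,4),(.015,-.065,-.145)): print('home',b,tr(q,np.array([[0,y]])).round(4))
print('module tops L/R edges bay2',D(247,150,.064),D(330,150,.064),'b4',D(604,190,.064),D(698,195,.064),'b3',D(430,180,.064),D(520,180,.064))
print('rack corners',R(32,406,.06),R(558,386,.06),R(48,520,.06),R(556,498,.06))
# wedge head tops: z = .06+.032
for n,c in zip((1,2,3,4),[((50,438),(110,437),(55,523),(125,520)),((195,433),(250,431),(197,518),(259,516)),((333,432),(385,429),(336,515),(397,511)),((468,420),(522,418),(472,504),(542,500))]): print(n,'front (near) bottom-left/right at z .092?',[R(*p,.092).tolist() for p in c])
E
```

```text
dock [ 0.6187  0.0042 -0.079   0.0445]
[[-0.2, 1.9], [-0.2, -0.7], [0.5, 0.4], [0.0, -0.3], [0.6, 1.2], [0.6, -0.5], [-0.2, 0.7], [-0.6, -0.3], [-0.1, 1.0], [-0.1, -0.5], [0.1, 0.6], [0.2, -0.4], [-0.0, -0.3], [-0.5, -1.2], [0.1, -0.2], [-0.2, -1.4]]
home 2 [[0.6198 0.0191]]
home 3 [[ 0.6135 -0.0606]]
home 4 [[ 0.6072 -0.1404]]
module tops L/R edges bay2 [0.6248 0.0639 0.064 ] [0.6258 0.027  0.064 ] b4 [ 0.6125 -0.0959  0.064 ] [ 0.6115 -0.1384  0.064 ] b3 [ 0.6145 -0.0177  0.064 ] [ 0.6157 -0.058   0.064 ]
rack corners [0.4774 0.1018 0.06  ] [ 0.4948 -0.1573  0.06  ] [0.4173 0.0968 0.06  ] [ 0.4365 -0.1627  0.06  ]
1 front (near) bottom-left/right at z .092? [[0.4707, 0.0833, 0.092], [0.4719, 0.0559, 0.092], [0.4292, 0.0829, 0.092], [0.4316, 0.0501, 0.092]]
2 front (near) bottom-left/right at z .092? [[0.4749, 0.0172, 0.092], [0.4765, -0.0078, 0.092], [0.4336, 0.0164, 0.092], [0.4354, -0.0126, 0.092]]
3 front (near) bottom-left/right at z .092? [[0.4771, -0.0456, 0.092], [0.4792, -0.0692, 0.092], [0.4369, -0.0486, 0.092], [0.4397, -0.077, 0.092]]
4 front (near) bottom-left/right at z .092? [[0.4845, -0.1065, 0.092], [0.4861, -0.1309, 0.092], [0.4441, -0.1117, 0.092], [0.447, -0.1441, 0.092]]
```

>>> step_arm([
  [-1.9, -5, -3],
  [-3.8, -10.3, -6],
  [-3.8, -10.3, -12],
  [-3.8, -10.3, -13],
  [-3.8, -10.3, -13],
  [-3.8, -10.3, -13],
], fingers=[4.8, 4.8, 4.8, 4.8, 4.8, 4.8], turn=[0.042, 0.042, 0.042, 0.042, 0.042, 0.042])

```text
clock: 5.5
tcp_pos: [0.4662, -0.1283, 0.2158]
ee_rot: [[0.997, 0.072, 0.005], [0.072, -0.997, -0.002], [0.005, 0.002, -1.0]]
ft_force: [0.6, 1.3, -0.6]
grip_width: 0.511
grip_force: 0.0
```

```bash
python3 - <<'E'
from h import *
import pickle
f=grab('wrist'); save(f,'w3.png',(120,120,520,400),2); pickle.dump(f,open('w3.pkl','wb'))
print(ctrl.read_state()['tcp_pos'])
E
```

```text
[ 0.46620055 -0.12823565  0.21579453]
```

View pics/w3.png

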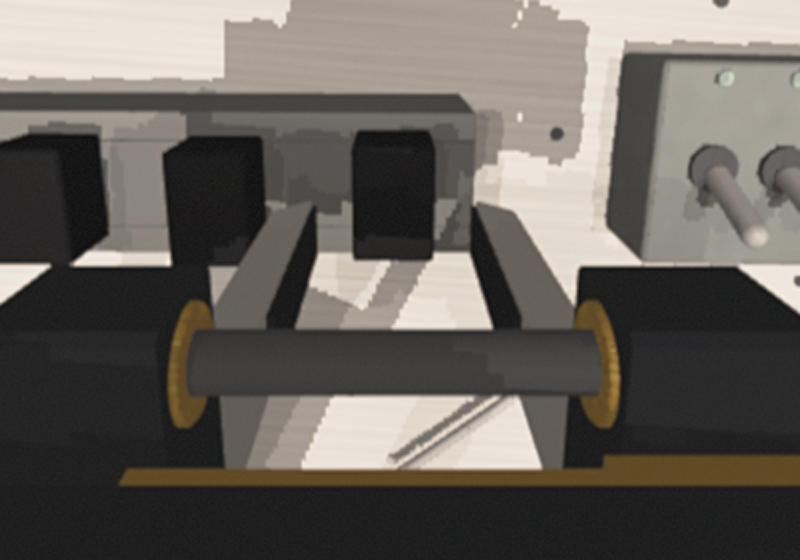

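>>> step_arm([
  [-0.2, 0, -4],
  [-0.2, 0, -5.4],
  [-0.2, 0, -5.4],
  [-0.2, 0, -5.4],
  [-0.2, 0, -5.4],
  [-0.2, 0, -5.4],
  [-0.2, 0, -5.4],
  [-0.2, 0, -4],
  [-0.2, 0, 0],
  [-0.2, 0, 4],
  [-0.2, 0, 4],
  [-0.2, 0, 4],
], fingers=[4.8, 4.8, 4.8, 2, 2, 2, 2, 2, 2, 2, 2, 2], turn=[0, 0, 0, 0, 0, 0, 0, 0, 0, 0, 0, 0], newtons=25)

```text
clock: 7.05
tcp_pos: [0.4621, -0.128, 0.2517]
ee_rot: [[0.997, 0.071, -0.002], [0.071, -0.997, 0.001], [-0.002, -0.001, -1.0]]
ft_force: [0.6, 1.1, -1.0]
grip_width: 0.32
grip_force: 25.0
```

>>> step_arm([
  [6, -0.4, 0],
  [12, -0.8, 0],
  [14.5, -1.0, -1],
  [14.5, -1.0, -3],
  [14.5, -1.0, -3],
  [14.5, -1.0, -3],
], fingers=[2, 2, 2, 2, 2, 2], turn=[-0.07, -0.15, -0.15, -0.15, -0.15, -0.15])

```text
clock: 7.8
tcp_pos: [0.6071, -0.138, 0.2219]
ee_rot: [[0.997, -0.079, -0.002], [-0.079, -0.997, 0.001], [-0.002, -0.0, -1.0]]
ft_force: [1.2, -0.6, -0.8]
grip_width: 0.318
grip_force: 25.0
```

```bash
python3 - <<'E'
from h import *
import pickle
s=ctrl.read_state();print(s['tcp_pos'],s['ee_rot'].round(3).tolist(),s['grip_width'])
f=grab('wrist'); save(f,'w4.png',(160,120,480,360),2.5); pickle.dump(f,open('w4.pkl','wb'))
E
```

```text
[ 0.60705731 -0.13802901  0.22189651] [[0.997, -0.079, -0.002], [-0.079, -0.997, 0.001], [-0.002, -0.0, -1.0]] 0.31797453813901094
```

View pics/w4.png

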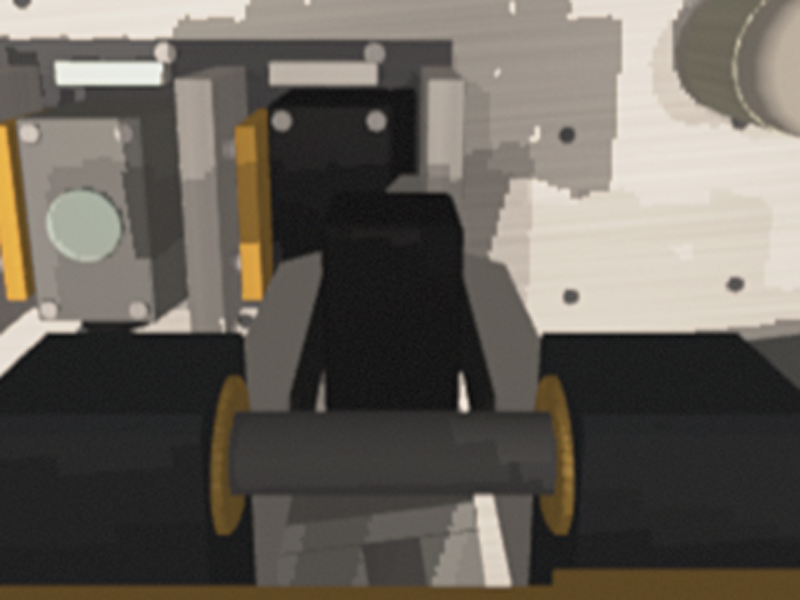

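```bash
cat >> h.py <<'E'
def dk(x,y,z): c,s=np.cos(-.079),np.sin(-.079); return np.array([.6187+c*x-s*y,.0042+s*x+c*y,z])
def tod(p): d=np.array(p)[:2]-[.6187,.0042]; c,s=np.cos(-.079),np.sin(-.079); return np.array([c*d[0]+s*d[1],-s*d[0]+c*d[1]]).round(4)
E
python3 - <<'E'
from h import *
import pickle
f=pickle.load(open('w4.pkl','rb'))
z=lambda u,v,h: tod(w(f,160+u/2.5-.3,120+v/2.5-.3,h))
for u,v in [(426,80),(424,172),(464,80),(177,80),(213,80),(189,320),(225,320)]: print(u,v,z(u,v,.064))
print('mod R top',z(389,150,.064),'L',z(272,150,.064))
P=w(f,0,0,.1);print(tod(ctrl.read_state()['tcp_pos']))
E
```

```text
426 80 [ 0.0446 -0.1533]
424 172 [ 0.0151 -0.1529]
464 80 [ 0.0447 -0.1652]
177 80 [ 0.0447 -0.0749]
213 80 [ 0.0446 -0.0862]
189 320 [-0.0364 -0.0736]
225 320 [-0.0363 -0.0858]
mod R top [ 0.0223 -0.1416] L [ 0.0223 -0.104 ]
[-1.000e-04 -1.428e-01]
```

>>> step_arm([
  [0, 0, -0.8],
  [0, 0, -1.6],
  [0, -0.1, -2.4],
  [0, -0.1, -3.1],
  [0, -0.1, -3.1],
  [0, -0.1, -3.1],
], fingers=[2, 2, 2, 2, 2, 2], turn=[0, 0, 0, 0, 0, 0])

```text
clock: 8.6
tcp_pos: [0.6075, -0.1394, 0.1915]
ee_rot: [[0.997, -0.079, -0.001], [-0.079, -0.997, -0.0], [-0.0, 0.001, -1.0]]
ft_force: [-0.9, -1.1, -1.2]
grip_width: 0.318
grip_force: 25.0
```

>>> step_arm([
  [0, 0, 0],
  [0, 0, 0],
  [0, 0, 5],
  [-3, 2, 6],
  [-9, 4, 6],
  [-14.9, 7.7, 6],
  [-14.9, 7.7, 4],
  [-14.9, 7.7, 0],
  [-14.9, 7.7, 0],
  [-14.9, 7.7, 0],
  [-14.9, 7.7, 0],
], fingers=[4.8, 4.8, 4.8, 4.8, 4.8, 4.8, 4.8, 4.8, 4.8, 4.8, 4.8], turn=[0, 0, 0, 0.05, 0.1, 0.148, 0.148, 0.148, 0.148, 0.148, 0.148])

```text
clock: 9.98
tcp_pos: [0.4597, -0.0625, 0.1937]
ee_rot: [[0.998, 0.069, 0.003], [0.069, -0.998, -0.001], [0.003, 0.001, -1.0]]
ft_force: [-0.1, 0.0, -0.3]
grip_width: 0.514
grip_force: 0.0
```

```bash
python3 - <<'E'
from h import *
f=grab('wrist'); a=f['image'][120:320,180:460,::-1]
g=grab('scene'); b=g['image'][200:290,220:420,::-1]
a=cv2.resize(a,(560,400)); b=cv2.resize(b,(440,198),interpolation=cv2.INTER_CUBIC)
a=cv2.copyMakeBorder(a,0,0,0,0,0); o=np.zeros((600,560,3),np.uint8); o[:400]=a; o[401:599,:440]=b
cv2.imwrite('pics/w5.png',o); print(ctrl.read_state()['tcp_pos'])
E
```

```text
[ 0.45942786 -0.06239724  0.1931449 ]
```

View pics/w5.png

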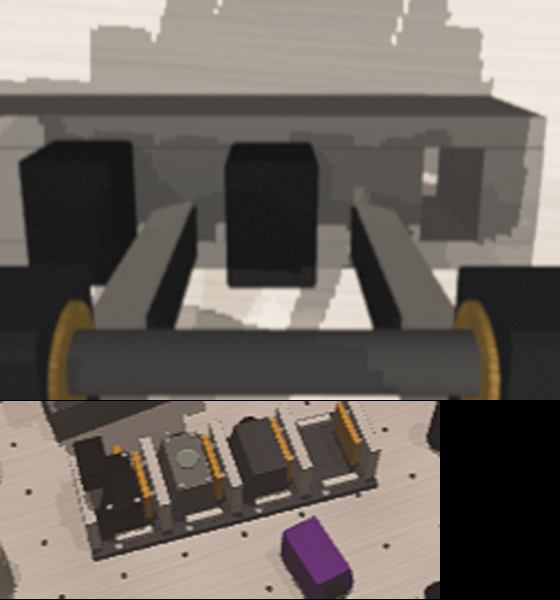

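>>> step_arm([
  [-0.1, 0, -2],
  [-0.1, 0, -3.4],
  [-0.1, 0, -3.4],
  [-0.1, 0, -3.4],
  [-0.1, 0, -3.4],
  [-0.1, 0, -3.4],
  [-0.1, 0, -3.4],
  [-0.1, 0, 0],
  [-0.1, 0, 6],
  [6, 0.2, 6],
  [12, 0.3, 6],
  [15.4, 0.4, 5],
  [15.4, 0.4, 3],
  [15.4, 0.4, 3],
  [15.4, 0.4, 3],
  [15.4, 0.4, 3],
], fingers=[4.8, 4.8, 4.8, 2, 2, 2, 2, 2, 2, 2, 2, 2, 2, 2, 2, 2], turn=[0, 0, 0, 0, 0, 0, 0, 0, 0, -0.05, -0.1, -0.148, -0.148, -0.148, -0.148, -0.148])

```text
clock: 12.08
tcp_pos: [0.6127, -0.0582, 0.2232]
ee_rot: [[0.997, -0.079, 0.002], [-0.079, -0.997, -0.001], [0.002, 0.0, -1.0]]
ft_force: [-0.0, -0.2, 0.0]
grip_width: 0.315
grip_force: 25.0
```

```bash
python3 - <<'E'
from h import *
import pickle
s=ctrl.read_state();print(tod(s['tcp_pos']),s['tcp_pos'],s['ee_rot'].round(3).tolist(),s['grip_width'])
f=grab('wrist'); save(f,'w6.png',(160,120,480,360),2.5); pickle.dump(f,open('w6.pkl','wb'))
E
```

```text
[-0.0011 -0.0627] [ 0.6126867  -0.05823089  0.22320036] [[0.997, -0.079, 0.002], [-0.079, -0.997, -0.001], [0.002, 0.0, -1.0]] 0.31503739979436246
```

View pics/w6.png

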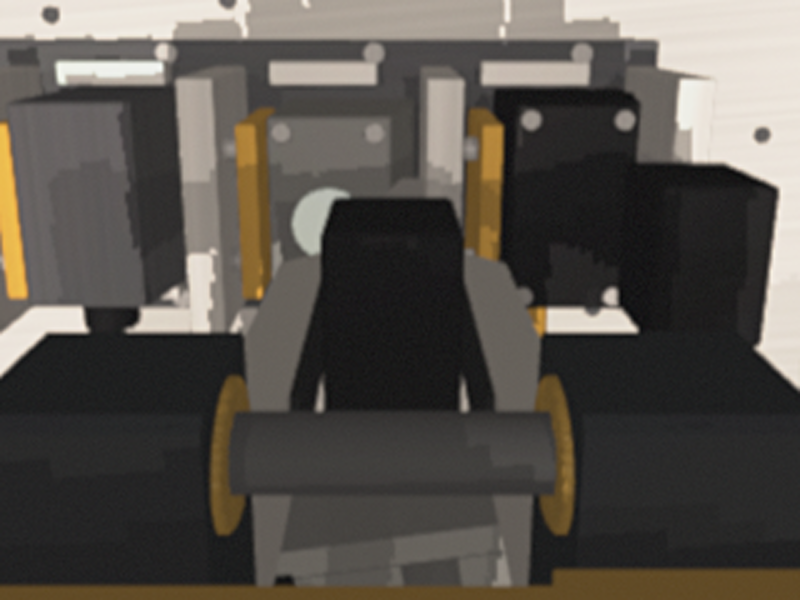

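>>> step_arm([
  [0, 0, -0.8],
  [0, 0, -1.6],
  [0, -0.1, -2.4],
  [0, -0.1, -3.1],
  [0, -0.1, -3.1],
  [0, -0.1, -3.1],
  [0, -0.1, -3.1],
  [0, 0, 2],
  [-5, 2, 3],
  [-10, 4, 3],
  [-15.8, 6.1, 3],
  [-15.8, 6.1, 0],
  [-15.8, 6.1, -3.1],
  [-15.8, 6.1, -3.1],
  [-15.8, 6.1, -3.1],
  [-15.8, 6.1, -3.1],
], fingers=[2, 2, 2, 2, 2, 4.8, 4.8, 4.8, 4.8, 4.8, 4.8, 4.8, 4.8, 4.8, 4.8, 4.8], turn=[0, 0, 0, 0, 0, 0, 0, 0, 0.05, 0.1, 0.148, 0.148, 0.148, 0.148, 0.148, 0.148])

```text
clock: 14.12
tcp_pos: [0.4556, 0.0028, 0.1924]
ee_rot: [[0.998, 0.069, 0.003], [0.069, -0.998, -0.0], [0.003, 0.001, -1.0]]
ft_force: [-0.6, -0.0, 1.0]
grip_width: 0.51
grip_force: 0.0
```

```bash
python3 - <<'E'
from h import *
s=ctrl.read_state();print(s['tcp_pos'],s['ee_rot'].round(3).tolist(),s['grip_width'])
f=grab('wrist'); save(f,'w7.png',(180,120,460,320),1.6)
E
```

```text
[0.45560916 0.0027529  0.19241226] [[0.998, 0.069, 0.003], [0.069, -0.998, -0.0], [0.003, 0.001, -1.0]] 0.5103774023090701
```

View pics/w7.png

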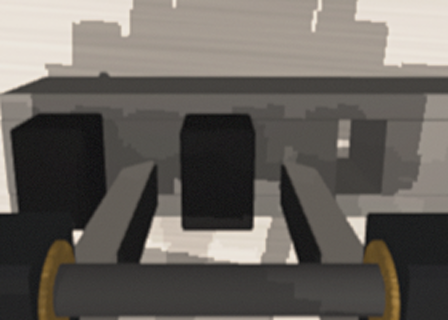

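>>> step_arm([
  [-0.1, 0, -2],
  [-0.1, 0, -3.4],
  [-0.1, 0, -3.4],
  [-0.1, 0, -3.4],
  [-0.1, 0, -3.4],
  [-0.1, 0, -3.4],
  [-0.1, 0, -3.4],
  [-0.1, 0, 0],
  [-0.1, 0, 6],
  [6, 0.6, 6],
  [12, 1.2, 6],
  [16.4, 1.8, 5],
  [16.4, 1.8, 3],
  [16.4, 1.8, 3],
  [16.4, 1.8, 3],
  [16.4, 1.8, 3],
], fingers=[4.8, 4.8, 4.8, 2, 2, 2, 2, 2, 2, 2, 2, 2, 2, 2, 2, 2], turn=[0, 0, 0, 0, 0, 0, 0, 0, 0, -0.05, -0.1, -0.148, -0.148, -0.148, -0.148, -0.148])

```text
clock: 16.18
tcp_pos: [0.6185, 0.0208, 0.2221]
ee_rot: [[0.997, -0.079, 0.002], [-0.079, -0.997, -0.0], [0.002, 0.0, -1.0]]
ft_force: [-0.1, 0.1, -1.0]
grip_width: 0.316
grip_force: 25.0
```

```bash
python3 - <<'E'
from h import *
s=ctrl.read_state();print(tod(s['tcp_pos']),s['tcp_pos'],s['ee_rot'].round(3).tolist(),s['grip_width'])
E
```

```text
[-0.0015  0.0165] [0.61853019 0.02078609 0.22211175] [[0.997, -0.079, 0.002], [-0.079, -0.997, -0.0], [0.002, 0.0, -1.0]] 0.316012451171121
```

>>> step_arm([
  [0, 0.1, -0.8],
  [0, 0.1, -1.6],
  [0, 0, -2.4],
  [0, 0, -3.1],
  [0, 0, -3.1],
  [0, 0, -3.1],
  [0, 0, -3.1],
  [0, 0, 2],
  [-3, 5, 6],
  [-6, 10, 10],
  [-9, 16, 11],
  [-12, 22, 11],
  [-15, 27, 11],
  [-15, 30, 11],
  [-15, 30, 11],
  [-15, 30, 11],
], fingers=[2, 2, 2, 2, 2, 4.8, 4.8, 4.8, 5, 6, 7, 7, 7, 7, 7, 7], turn=[0, 0, 0, 0, 0, 0, 0, 0, 0, 0, 0, 0, 0, 0, 0, 0])

```text
clock: 18.18
tcp_pos: [0.4687, 0.3206, 0.331]
ee_rot: [[0.997, -0.079, 0.001], [-0.079, -0.997, -0.0], [0.001, 0.0, -1.0]]
ft_force: [-0.2, -0.1, 1.3]
grip_width: 0.742
grip_force: 0.0
```

```bash
python3 - <<'E'
from h import *
import pickle
s=ctrl.read_state();print(s['tcp_pos'],s['clock'])
f=grab('wrist'); save(f,'w8.png',None,1.25); pickle.dump(f,open('w8.pkl','wb'))
E
```

```text
[0.46867618 0.32062474 0.33103438] 18.175
```

View pics/w8.png

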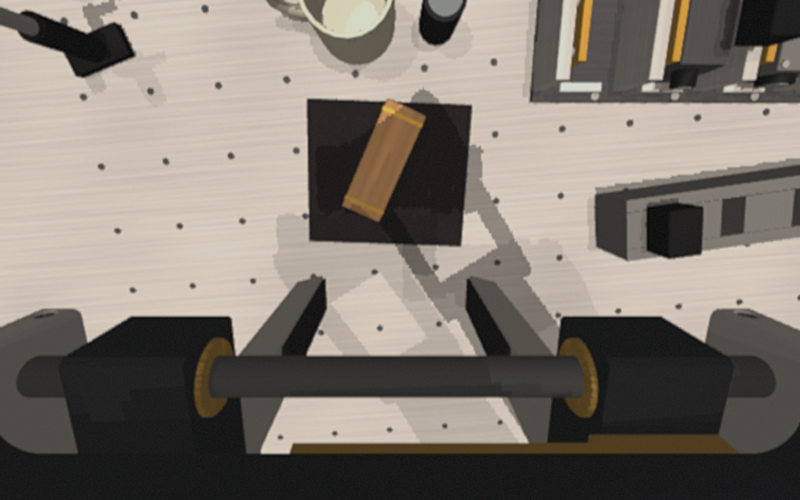

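```bash
python3 - <<'E'
from h import *
import pickle
f=pickle.load(open('w8.pkl','rb'))
z=lambda u,v,h: w(f,u/1.25,v/1.25,h)[:2]
c=[z(*p,.043) for p in [(387,100),(425,117),(381,221),(343,206)]]; print(c,'C',np.mean(c,0))
d=(c[0]+c[1]-c[2]-c[3])/2; print(np.hypot(*d),np.arctan2(d[1],d[0]),np.hypot(*(c[0]-c[1])))
m=[z(*p,.003) for p in [(307,99),(471,104),(461,245),(310,240)]];print('mat',m,np.mean(m,0))
E
```

```text
[array([0.585 , 0.3195]), array([0.5674, 0.2855]), array([0.4731, 0.3348]), array([0.4908, 0.3706])] C [0.529075 0.3276  ]
0.10678531031935057 -0.48940646834817186 0.03828524519968496
mat [array([0.5977, 0.4011]), array([0.5799, 0.2346]), array([0.4326, 0.2504]), array([0.4513, 0.4173])] [0.515375 0.32585 ]
```

>>> step_arm([
  [6, 0.7, 0],
  [6, 0.7, -4],
  [6, 0.7, -9],
  [6, 0.7, -15],
  [6, 0.7, -21.8],
  [6, 0.7, -21.8],
  [6, 0.7, -21.8],
  [6, 0.7, -21.8],
  [6, 0.7, -21.8],
  [6, 0.7, -21.8],
  [6, 0.7, -21.8],
  [6, 0.7, -18],
  [6, 0.7, -14],
], fingers=[7, 7, 7, 7, 7, 7, 7, 3, 3, 3, 3, 3, 3], turn=[-0.15, -0.3, -0.41, -0.41, -0.41, -0.41, -0.41, -0.41, -0.41, -0.41, -0.41, -0.41, -0.41], newtons=55)

```text
clock: 19.85
tcp_pos: [0.5274, 0.3273, 0.189]
ee_rot: [[0.883, -0.47, -0.005], [-0.47, -0.883, -0.003], [-0.003, 0.005, -1.0]]
ft_force: [0.8, 1.0, -3.0]
grip_width: 0.42
grip_force: 54.9
```

>>> step_arm([
  [0, 0, 6],
  [2, -5, 9],
  [4, -11, 9],
  [6, -17, 9],
  [8, -23, 9],
  [9.2, -29, 9],
  [9.2, -30.8, 9],
  [9.2, -30.8, 7],
  [9.2, -30.8, 5.5],
  [9.2, -30.8, 5.5],
  [9.2, -30.8, 5.5],
], fingers=[3, 3, 3, 3, 3, 3, 3, 3, 3, 3, 3], turn=[0, 0, 0.1, 0.2, 0.3, 0.41, 0.41, 0.41, 0.41, 0.41, 0.41])

```text
clock: 21.22
tcp_pos: [0.6206, 0.0207, 0.2459]
ee_rot: [[0.997, -0.078, 0.0], [-0.078, -0.997, -0.0], [0.0, 0.0, -1.0]]
ft_force: [-0.8, 0.1, -2.4]
grip_width: 0.423
grip_force: 54.9
```

```bash
python3 - <<'E'
from h import *
s=ctrl.read_state();print(tod(s['tcp_pos']),s['tcp_pos'],s['ee_rot'].round(3).tolist(),s['grip_width'],s['ft_force'])
E
```

```text
[0.0006 0.0166] [0.6205786  0.02065891 0.24589647] [[0.997, -0.078, 0.0], [-0.078, -0.997, -0.0], [0.0, 0.0, -1.0]] 0.42329477786176567 [-0.82789207  0.084195   -2.38252451]
```

>>> step_arm([
  [0, 0, -1],
  [0, 0, -1.5],
  [0, 0, -2],
  [0, 0, -2.4],
  [0, 0, -2.7],
  [0, 0, -3],
  [0, 0, -3.3],
  [0, 0, -3.3],
], fingers=[3, 3, 3, 3, 3, 3, 3, 3], turn=[0, 0, 0, 0, 0, 0, 0, 0])

```text
clock: 22.22
tcp_pos: [0.6213, 0.0198, 0.2144]
ee_rot: [[0.997, -0.079, 0.004], [-0.079, -0.997, -0.0], [0.004, 0.0, -1.0]]
ft_force: [0.1, 0.0, 4.7]
grip_width: 0.418
grip_force: 54.9
```

>>> step_arm([
  [0, 0, -0.2],
  [0, 0, -0.4],
  [0, 0, -0.6],
  [0, 0, -0.6],
], fingers=[3, 3, 3, 3], turn=[0, 0, 0, 0])

```text
clock: 22.72
tcp_pos: [0.6216, 0.0197, 0.2097]
ee_rot: [[0.997, -0.079, 0.005], [-0.079, -0.997, -0.0], [0.005, 0.0, -1.0]]
ft_force: [-0.5, -0.7, 8.6]
grip_width: 0.423
grip_force: 54.9
```

>>> step_arm([
  [0, 0, -0.2],
  [0, 0, -0.3],
  [0, 0, -0.3],
], fingers=[3, 3, 3], turn=[0, 0, 0])

```text
clock: 23.1
tcp_pos: [0.6218, 0.0197, 0.2076]
ee_rot: [[0.997, -0.079, 0.006], [-0.079, -0.997, -0.001], [0.006, 0.0, -1.0]]
ft_force: [-1.8, -0.3, 10.3]
grip_width: 0.422
grip_force: 54.9
```

>>> step_arm([
  [0, 0, -0.2],
  [0, 0, -0.3],
  [0, 0, -0.3],
], fingers=[3, 3, 3], turn=[0, 0, 0])

```text
clock: 23.48
tcp_pos: [0.6219, 0.0197, 0.2071]
ee_rot: [[0.997, -0.079, 0.008], [-0.079, -0.997, -0.001], [0.008, 0.0, -1.0]]
ft_force: [-4.3, 0.3, 18.3]
grip_width: 0.425
grip_force: 55.0
```

>>> step_arm([
  [0, 0, -0.2],
  [0, 0, -0.3],
  [0, 0, -0.3],
], fingers=[3, 3, 3], turn=[0, 0, 0])

```text
clock: 23.85
tcp_pos: [0.6218, 0.0197, 0.2071]
ee_rot: [[0.997, -0.079, 0.01], [-0.079, -0.997, -0.001], [0.01, 0.0, -1.0]]
ft_force: [-7.6, -0.4, 26.5]
grip_width: 0.42
grip_force: 55.0
```

>>> step_arm([
  [0, 0, 2],
  [0, 0, 6],
  [-0.3, -4, 7],
  [-0.7, -8, 7],
  [-0.7, -8, 5],
  [-0.7, -8, 4],
  [-0.7, -8, 3],
  [-0.7, -8, 2.5],
  [-0.7, -8, 2.0],
  [-0.7, -8, 1.5],
  [-0.7, -8, 1.3],
  [-0.7, -8, 1.3],
], fingers=[3, 3, 3, 3, 3, 3, 3, 3, 3, 3, 3, 3], turn=[0, 0, 0, 0, 0, 0, 0, 0, 0, 0, 0, 0])

```text
clock: 25.35
tcp_pos: [0.6144, -0.0603, 0.2131]
ee_rot: [[0.997, -0.079, 0.004], [-0.079, -0.997, -0.001], [0.004, 0.001, -1.0]]
ft_force: [-1.4, -1.7, 5.6]
grip_width: 0.424
grip_force: 54.9
```

>>> step_arm([
  [0, 0, -0.2],
  [0, 0, -0.4],
  [0, 0, -0.6],
  [0, 0, -0.6],
], fingers=[3, 3, 3, 3], turn=[0, 0, 0, 0])

```text
clock: 25.85
tcp_pos: [0.6149, -0.0604, 0.2088]
ee_rot: [[0.997, -0.079, 0.007], [-0.079, -0.997, -0.001], [0.007, 0.001, -1.0]]
ft_force: [-1.2, -2.0, 10.5]
grip_width: 0.416
grip_force: 54.9
```

>>> step_arm([
  [0, 0, -0.2],
  [0, 0, -0.4],
  [0, 0, -0.5],
  [0, 0, -0.5],
], fingers=[3, 3, 3, 3], turn=[0, 0, 0, 0])

```text
clock: 26.35
tcp_pos: [0.6151, -0.0603, 0.2071]
ee_rot: [[0.997, -0.079, 0.009], [-0.079, -0.997, -0.002], [0.009, 0.001, -1.0]]
ft_force: [-4.2, -0.7, 19.7]
grip_width: 0.422
grip_force: 55.0
```

>>> step_arm([
  [0, 0, -0.2],
  [0, 0, -0.3],
  [0, 0, -0.3],
], fingers=[3, 3, 3], turn=[0, 0, 0])

```text
clock: 26.72
tcp_pos: [0.6151, -0.0603, 0.207]
ee_rot: [[0.997, -0.079, 0.011], [-0.079, -0.997, -0.002], [0.011, 0.001, -1.0]]
ft_force: [-8.3, -0.3, 27.7]
grip_width: 0.427
grip_force: 55.0
```

>>> step_arm([
  [0, 0, 2],
  [0, 0, 6],
  [-0.3, -4, 7],
  [-0.6, -8, 7],
  [-0.6, -8, 5],
  [-0.6, -8, 4],
  [-0.6, -8, 3],
  [-0.6, -8, 2.5],
  [-0.6, -8, 2.0],
  [-0.6, -8, 1.5],
  [-0.6, -8, 1.2],
  [-0.6, -8, 1.2],
], fingers=[3, 3, 3, 3, 3, 3, 3, 3, 3, 3, 3, 3], turn=[0, 0, 0, 0, 0, 0, 0, 0, 0, 0, 0, 0])

```text
clock: 28.22
tcp_pos: [0.6086, -0.1398, 0.2113]
ee_rot: [[0.997, -0.079, 0.005], [-0.079, -0.997, -0.001], [0.005, 0.0, -1.0]]
ft_force: [-0.2, 1.1, 6.4]
grip_width: 0.419
grip_force: 54.9
```

>>> step_arm([
  [0, 0, -0.2],
  [0, 0, -0.4],
  [0, 0, -0.6],
  [0, 0, -0.6],
], fingers=[3, 3, 3, 3], turn=[0, 0, 0, 0])

```text
clock: 28.72
tcp_pos: [0.609, -0.1399, 0.2072]
ee_rot: [[0.997, -0.079, 0.007], [-0.079, -0.997, -0.001], [0.007, 0.0, -1.0]]
ft_force: [-1.4, 0.9, 11.6]
grip_width: 0.423
grip_force: 54.9
```

>>> step_arm([
  [0, 0, -0.2],
  [0, 0, -0.4],
  [0, 0, -0.5],
  [0, 0, -0.5],
], fingers=[3, 3, 3, 3], turn=[0, 0, 0, 0])

```text
clock: 29.22
tcp_pos: [0.609, -0.1398, 0.207]
ee_rot: [[0.997, -0.078, 0.01], [-0.078, -0.997, -0.002], [0.01, 0.001, -1.0]]
ft_force: [-6.5, 2.7, 25.6]
grip_width: 0.417
grip_force: 55.0
```

>>> step_arm([
  [0, 0, 3],
  [0, 0, 8],
  [-1, 6, 9],
  [-2, 12, 9],
  [-4, 18, 9],
  [-5, 24, 9],
  [-7, 30, 9],
  [-8, 36, 9],
  [-9.2, 42, 9],
  [-9.2, 46.6, 7],
  [-9.2, 46.6, 2],
  [-9.2, 46.6, -3],
  [-9.2, 46.6, -6],
  [-9.2, 46.6, -7.5],
  [-9.2, 46.6, -8.2],
  [-9.2, 46.6, -8.5],
  [-9.2, 46.6, -8.5],
  [-9.2, 46.6, -8.5],
], fingers=[3, 3, 3, 3, 3, 3, 3, 3, 3, 3, 3, 3, 3, 3, 3, 3, 3, 3], turn=[0, 0, 0, 0, 0, 0, 0, 0, 0, 0, 0, 0, 0, 0, 0, 0, 0, 0])

```text
clock: 31.48
tcp_pos: [0.5164, 0.3262, 0.1142]
ee_rot: [[0.997, -0.079, 0.003], [-0.079, -0.997, 0.001], [0.003, -0.002, -1.0]]
ft_force: [0.6, 0.3, -2.1]
grip_width: 0.42
grip_force: 54.9
```

>>> step_arm([
  [0, 0, -0.1],
  [0, 0, -0.2],
  [0, 0, -0.2],
  [0, 0, -0.2],
  [0, 0, 6],
  [0, 0, 12],
  [0, 0, 18],
], fingers=[3, 3, 5.5, 5.5, 5.5, 5.5, 5.5], turn=[0, 0, 0, 0, 0, 0, 0])

```text
clock: 32.35
tcp_pos: [0.5154, 0.3258, 0.2942]
ee_rot: [[0.997, -0.079, -0.0], [-0.079, -0.997, -0.0], [-0.0, 0.0, -1.0]]
ft_force: [0.7, -0.1, -0.4]
grip_width: 0.583
grip_force: 0.0
```

```bash
python3 - <<'E'
from h import *
s=ctrl.read_state();print(s['tcp_pos'],s['clock'])
f=grab('scene'); save(f,'s1.png',(110,140,460,300),2.28)
E
```

```text
[0.51542598 0.32578893 0.29421365] 32.35
```

View pics/s1.png

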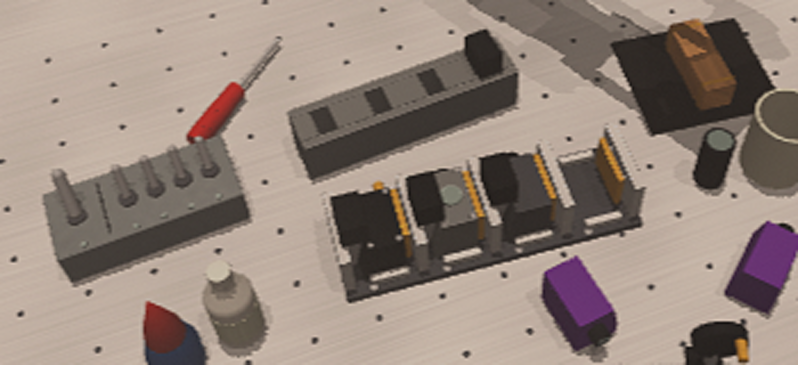

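>>> step_arm([
  [-1, -6, 0],
  [-2, -12, 0],
  [-3, -18, 0],
  [-4, -24, 0],
  [-5, -30, 0],
  [-6, -36, 0],
  [-7, -42, 0],
  [-7.9, -48, 0],
  [-7.9, -54, 0],
  [-7.9, -60, 0],
  [-7.9, -62.1, 0],
  [-7.9, -62.1, -5],
  [-7.9, -62.1, -8],
  [-7.9, -62.1, -8],
  [-7.9, -62.1, -8],
], fingers=[0, 0, 0, 0, 0, 0, 0, 0, 0, 0, 0, 0, 0, 0, 0], turn=[0, 0, 0, 0, 0, 0, 0.05, 0.1, 0.133, 0.133, 0.133, 0.133, 0.133, 0.133, 0.133], newtons=20)

```text
clock: 34.28
tcp_pos: [0.4373, -0.295, 0.2142]
ee_rot: [[0.999, 0.055, 0.002], [0.055, -0.999, -0.001], [0.002, 0.001, -1.0]]
ft_force: [0.7, -0.1, 0.6]
grip_width: 0.003
grip_force: 0.0
```

```bash
python3 - <<'E'
from h import *
s=ctrl.read_state();print(s['tcp_pos'],s['clock'],s['grip_width'],s['ee_rot'].round(3).tolist())
f=grab('wrist'); save(f,'w9.png',(160,80,480,320),2.5)
E
```

```text
[ 0.43727601 -0.29501501  0.21417177] 34.275 0.003322577035562027 [[0.999, 0.055, 0.002], [0.055, -0.999, -0.001], [0.002, 0.001, -1.0]]
```

View pics/w9.png

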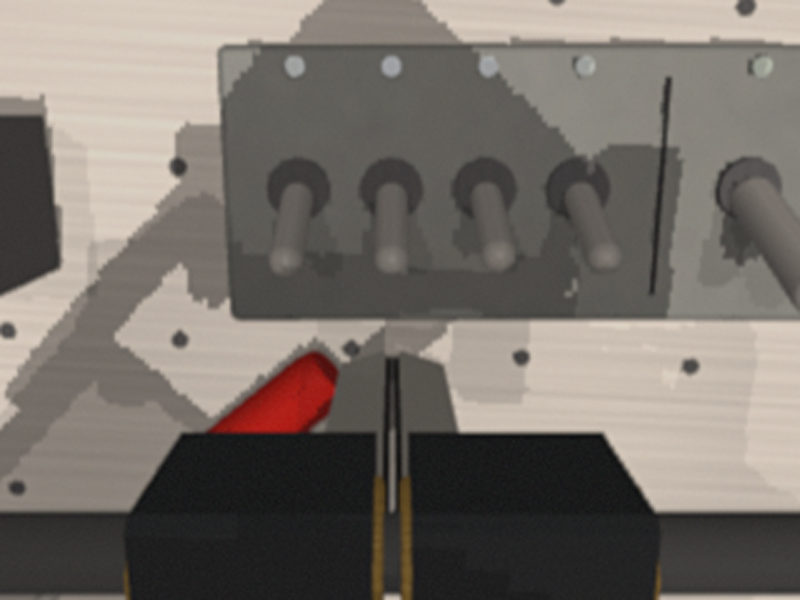

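>>> step_arm([
  [0, 0, -2],
  [0, 0, -3.7],
  [0, 0, -3.7],
  [1.2, 0.07, -3.7],
  [2.2, 0.12, -3.7],
  [3.2, 0.17, -3.7],
  [4.2, 0.23, -3.7],
  [4.5, 0.25, -3.7],
], fingers=[0, 0, 0, 0, 0, 0, 0, 0], turn=[0, 0, 0, 0, 0, 0, 0, 0])

```text
clock: 35.33
tcp_pos: [0.4817, -0.2927, 0.1753]
ee_rot: [[0.999, 0.054, -0.002], [0.054, -0.999, -0.0], [-0.002, 0.0, -1.0]]
ft_force: [-6.9, -1.1, 3.5]
grip_width: 0.008
grip_force: 4.4
```

>>> step_arm([
  [0.2, 0, 0],
  [0.4, 0, 0],
  [0.4, 0, 0],
], fingers=[0, 0, 0], turn=[0, 0, 0])

```text
clock: 35.7
tcp_pos: [0.4829, -0.2928, 0.1752]
ee_rot: [[0.999, 0.053, -0.009], [0.053, -0.999, 0.001], [-0.009, -0.001, -1.0]]
ft_force: [-12.2, 0.1, 4.7]
grip_width: 0.009
grip_force: 7.1
```

>>> step_arm([
  [-3, -0.15, 0],
  [-5, -0.25, 0],
  [-5, -0.25, 0],
  [-4.8, -3.2, 0],
  [-4.8, -3.2, 0],
  [-3.6, -3.18, 0],
  [-2.6, -3.12, 0],
  [-1.6, -3.07, 0],
  [-0.6, -3.02, 0],
  [0.1, -3, 0],
  [0.1, -3, 0],
], fingers=[0, 0, 0, 0, 0, 0, 0, 0, 0, 0, 0], turn=[0, 0, 0, 0, 0, 0, 0, 0, 0, 0, 0])

```text
clock: 37.08
tcp_pos: [0.4843, -0.3225, 0.1748]
ee_rot: [[0.999, 0.054, -0.009], [0.054, -0.999, 0.001], [-0.009, -0.001, -1.0]]
ft_force: [-10.8, -1.2, 4.7]
grip_width: 0.005
grip_force: 6.6
```

>>> step_arm([
  [-3, -0.15, 0],
  [-5, -0.25, 0],
  [-5, -0.25, 0],
  [-4.8, -3.2, 0],
  [-4.8, -3.2, 0],
  [-3.6, -3.18, 0],
  [-2.6, -3.12, 0],
  [-1.6, -3.07, 0],
  [-0.6, -3.02, 0],
  [0.1, -3, 0],
  [0.1, -3, 0],
], fingers=[0, 0, 0, 0, 0, 0, 0, 0, 0, 0, 0], turn=[0, 0, 0, 0, 0, 0, 0, 0, 0, 0, 0])

```text
clock: 38.45
tcp_pos: [0.4857, -0.3525, 0.1749]
ee_rot: [[0.999, 0.054, -0.007], [0.054, -0.999, 0.001], [-0.007, -0.002, -1.0]]
ft_force: [-9.2, 0.2, 3.6]
grip_width: 0.002
grip_force: 5.9
```

>>> step_arm([
  [-3, -0.15, 0],
  [-6.3, -0.3, 0.3],
  [-6.3, -0.3, 0.7],
  [-6, -3.2, 0.7],
  [-6, -5.8, 0.7],
  [-6, -5.8, 0.7],
  [-4.8, -5.75, 0.7],
  [-3.6, -5.7, 0.7],
  [-2.6, -5.63, 0.7],
  [-1.6, -5.57, 0.7],
  [-0.6, -5.52, 0.7],
  [0.2, -5.5, 0.7],
  [0.2, -5.5, 0.7],
], fingers=[0, 0, 0, 0, 0, 0, 0, 0, 0, 0, 0, 0, 0], turn=[0, 0, 0, 0, 0, 0, 0, 0, 0, 0, 0, 0, 0])

```text
clock: 40.08
tcp_pos: [0.4889, -0.4074, 0.1819]
ee_rot: [[0.999, 0.054, -0.004], [0.054, -0.999, 0.001], [-0.004, -0.001, -1.0]]
ft_force: [-6.0, 0.8, 2.8]
grip_width: 0.009
grip_force: 3.3
```

Force above the 1.7 N needed to move it: at the stop. A little more, then retreat and raise.

>>> step_arm([
  [0.2, 0, 0],
  [0.3, 0, 0],
  [0.3, 0, 0],
], fingers=[0, 0, 0], turn=[0, 0, 0])

```text
clock: 40.45
tcp_pos: [0.4898, -0.4076, 0.1819]
ee_rot: [[0.999, 0.053, -0.009], [0.053, -0.999, 0.002], [-0.009, -0.002, -1.0]]
ft_force: [-11.0, 0.0, 4.4]
grip_width: 0.008
grip_force: 6.0
```

>>> step_arm([
  [-3, -0.15, 0],
  [-6, -0.3, 0],
  [-6, -0.3, 5],
  [-8, -0.3, 11],
  [-12, -0.3, 14],
  [-12, -0.3, 14],
], fingers=[0, 0, 0, 0, 0, 0], turn=[0, 0, 0, 0, 0, 0])

```text
clock: 41.2
tcp_pos: [0.3726, -0.4115, 0.327]
ee_rot: [[0.999, 0.052, 0.007], [0.052, -0.999, -0.007], [0.006, 0.007, -1.0]]
ft_force: [1.1, -0.2, -0.4]
grip_width: 0.005
grip_force: 0.0
```

```bash
python3 - <<'E'
from h import *
f=grab('top'); a=grab('scene')
c=np.array([.4832,-.3375]); R=np.array([[np.cos(.054),-np.sin(.054)],[np.sin(.054),np.cos(.054)]])
# brightness along each lever's on / off direction, both cameras
for n,y,L in (('ch1',.075,.044),('ch2',.045,.044),('ch3',.015,.044),('ch4',-.015,.044),('main',-.07,.06)):
    out=[]
    for cam in (f,a):
        g=cam['image'].mean(2)
        for s in (-1,1):
            v=[]
            for t in np.linspace(.5,1,9):
                xy=c+R@[s*t*L*np.sin(.45),y]; u=px(cam,[*xy,.05+t*L*np.cos(.45)]); v.append(cv2.getRectSubPix(g.astype(np.float32),(1,1),tuple(map(float,u)))[0,0])
            out.append(round(float(np.mean(v))))
    print(n,'top off/on',out[:2],'scene off/on',out[2:])
# block: wood-coloured pixels in top view
im=f['image'].astype(int); m=(im[:,:,0]-im[:,:,2]>45)&(im[:,:,0]>90); m[:,:180]=0;m[:,255:]=0;m[:180]=0;m[250:]=0
v,u=np.nonzero(m); print(len(u),w(f,u.mean(),v.mean(),.04),ctrl.read_state()['tcp_pos'])
E
```

```text
ch1 top off/on [94, 102] scene off/on [101, 92]
ch2 top off/on [98, 98] scene off/on [125, 91]
ch3 top off/on [97, 98] scene off/on [102, 89]
ch4 top off/on [79, 94] scene off/on [85, 89]
main top off/on [56, 95] scene off/on [93, 95]
515 [0.5189 0.3263 0.04  ] [ 0.37329273 -0.41050219  0.32204267]
```

```bash
python3 - <<'E'
from h import *
import pickle
a=grab('scene'); b=pickle.load(open('scene0.pkl','rb'))
c=np.array([.4832,-.3375]); R=np.array([[np.cos(.054),-np.sin(.054)],[np.sin(.054),np.cos(.054)]])
for n,y,L in (('ch1',.075,.044),('ch2',.045,.044),('ch3',.015,.044),('ch4',-.015,.044),('main',-.07,.06)):
    xy=c+R@[0,y]; u=px(a,[*xy,.05+.6*L]); r=9
    P=[cv2.getRectSubPix(i['image'].mean(2).astype(np.float32),(15,25),tuple(map(float,u))).ravel() for i in (a,b)]
    print(n,np.corrcoef(P)[0,1].round(2))
E
```

```text
ch1 0.99
ch2 0.83
ch3 0.6
ch4 0.58
main 0.74
```

```bash
python3 -c "
from bench import job
print(job.job_done())"
```

```text
the job is handed in; nothing more can be done
None
```

I handed the job in, but it returned no verdict: wedges are home in bays 2, 3 and 4, channels 2–4 and then the main were each pushed to their on stop with bay 1's toggle untouched, and the block lies on the mat; the toggles' final positions rest on stop forces, since my picture check of the main was inconclusive.

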